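# Clamp two fresh soap bars in the curing press with its quarter-turn T-bolt

## Task

Clamp the two fresh soap bars so that they dry flat: lay the dark press plate on them between the end guides of the press and let go of it. Then take the T-bolt from its rest block, pass its head down through the slots of the plate and of the steel keeper, press it against the springs only until you feel it bottom, gently and without forcing it, give it a quarter turn clockwise (seen from above) and ease it up until the springs draw its head into the keeper's pocket; let go with the plate held down, and leave the jar, the dropper bottle and the wooden stamp where they stand.

Things in the scene. Friction and masses are not known exactly. Their poses are not given: they have to be found in the camera images.
- press: Curing press fixed on the bench: pale wooden plank 120 x 256 mm (x by y), top 22 mm above the bench, with a sprung aluminium bed that carries two beige soap bars (54 mm along x, 69-72 mm along y, centred at y = +-62.5 mm, tops 82 mm above the bench) and a steel keeper between them. Origin: centre of its underside, on the bench; y along the plank, z up.
- guide (a point): Middle of the inner face of the press's end wall at +y, 100 mm above the bench (axes as the press); the other end is alike. Each steel guide has an end wall at y = +-102 mm and side ears at x = +-31 mm (|y| 83 to 105 mm), with flared lips up to about 110 mm above the bench. They leave the plate 2 mm play all round and stop it from turning.
- keeper_slot (a point): Centre of the keeper's slot (33 mm along press y, 11 mm along press x), at its nominal top, 64.5 mm above the bench; axes as the press. The keeper, a 42 mm square steel post, is screwed up or down to suit the bars: its true height differs by up to +-7 mm, which nothing reports. It goes with the press, not with the bed.
- keeper_floor (a point): Nominal solid floor in the keeper, 45.5 mm above the bench. Bolt origin heights (nominal; shift with the keeper): bottomed 81.5 mm; free to turn under 83.5; locked 86.5. From the slot the head turns only clockwise seen from above, to stops at 90-98 degrees; there, along press x, it rises 3 mm into a pocket 12 mm wide and locks. Over 20 N between bolt and keeper is forcing it.
- press_plate: Loose dark wooden press plate, 58 x 200 x 14 mm (x by y by z), 0.11 to 0.18 kg, flat on the bench. Origin: centre of its underside. Through slot in its middle, 18 mm along x, 40 mm along y. Grip it across its 58 mm width at the middle. Either end may point either way. Laid on the bars its underside is 82 mm above the bench.
- t_bolt: Loose steel T-bolt, 0.09 kg, upright in the rest block. Origin: on its axis, underside of its round flange (44 mm wide, 4 mm thick), which bears on the plate. Black bar handle 58 mm along x, 12 mm thick along y, 18 to 42 mm above the origin. Shank 8 mm wide; T-head 30 mm along x (parallel to the handle), 8 mm wide, 28 to 36 mm below the origin, lower edges rounded. Half a turn about z is the same.
- rest_block: Wooden rest block fixed on the bench, 75 x 65 x 50 mm (x by y by z); origin: centre of its underside. A slot 36 mm along x and 14 mm along y goes down through it; the bolt's flange rests on its top.
- bed (a joint): How far the sprung bed with the bars is pressed down, m: 0 up (as found), at most 0.023. The springs push up with about 5 N at 0 plus 0.24 N per mm. The bolt bottoms at 0.0075 to 0.0215 depending on the keeper's height; locked it then reads 5 mm less (0.0025 to 0.0165).
- soap_stamp: Bystander: turned wooden stamp, 39 mm across, 60 mm tall, standing; origin: centre of its underside.
- dropper_bottle: Bystander: brown bottle with a black dropper, 31 mm across, 98 mm tall, standing; origin: centre of its underside.
- flake_jar: Bystander: clear jar of white flakes with a white lid, 82 mm across, 94 mm tall, standing; origin: centre of its underside.
There are look-alikes about, which are no part of the job. There is more than one size of the t_bolt; the job needs the middle-sized.

How it is judged (in metres and radians):
On the way, in this order (a step that is already met when the one before it is completed fails the run):
1. the plate lies on the bars between the guides, let go (horizontal distance between press_plate and press below 0.006 m and angle between the y axis of press_plate and the y axis of press, either way round below 0.08 rad and angle between press_plate's own z axis and vertical below 0.04 rad and z of press_plate in the frame of press below 0.085 m and contact force between each of the arm, the fingers and press_plate below 0.2 N), for 0.2 s.
2. the T-head is in the keeper's slot, still along it (horizontal distance between t_bolt and press below 0.005 m and angle between the x axis of t_bolt and the y axis of press, either way round below 0.3 rad and angle between t_bolt's own z axis and vertical below 0.1 rad and z of t_bolt in the frame of press below 0.092 m), for 0.1 s.
At the end, for the whole second after the job is handed in: Plate between the guides (6 mm, 0.08 rad; level to 0.04 rad), held down by the bolt: bed pressed 1.5 to 18 mm; bolt upright (0.1 rad), within 5 mm of the press centre, head a quarter turn from the slot (0.2 rad), flange less than 94.8 mm above the bench; both at rest (value of joint bed between 0.0015 and 0.018 m and angle between the x axis of t_bolt and the x axis of press, either way round below 0.2 rad and horizontal distance between t_bolt and press below 0.005 m and angle between t_bolt's own z axis and vertical below 0.1 rad and z of t_bolt in the frame of press below 0.0948 m and horizontal distance between press_plate and press below 0.006 m and angle between the y axis of press_plate and the y axis of press, either way round below 0.08 rad and angle between press_plate's own z axis and vertical below 0.04 rad and linear speed of each of t_bolt, press_plate below 0.02 m/s); the robot touches nothing.
It fails at once if the bolt is forced in the keeper (over 20 N) (contact force between t_bolt and press above 20 N).
It fails at once if the plate is forced into the guides of the press (over 30 N) (contact force between press_plate and press above 30 N).
It fails at once if the wooden stamp is disturbed (distance of soap_stamp from where it was at the start of the episode above 0.02 m).
It fails at once if the dropper bottle is disturbed (distance of dropper_bottle from where it was at the start of the episode above 0.02 m).
It fails at once if the jar is disturbed (distance of flake_jar from where it was at the start of the episode above 0.02 m).
It also fails if it takes over 72 s, if anything falls off the work surface, if the arm or the gripper's body presses on something with over 40 N, if the wrist force passes 120 N, or if a joint passes its speed limit or range.

## Robot

A 6-joint arm with a two-finger parallel gripper is mounted at the origin on a cart in front of the work surface, level with it; the furniture and walls round the work are solid. World frame = base frame: x ahead of the robot, y to its left, z up, the work surface at z = 0. Lengths are in mm, angles in degrees, forces in N, time in s.
With the tool pointing down it reaches from about 350 to 850 mm from the base axis. Payload 8.1 kg.
Tool frame: the origin (TCP) lies midway between the tips of the shut fingers; the grasp point (between the pads) lies 19 mm behind it; z points along the fingers, y is the line along which they close (so a half turn about z gives the same grasp; the last joint's range is limited). The gripper opens to 85 mm and grips with 20 to 120 N. Pads are 22 mm wide; open, the fingers measure 114 mm over their backs; the gripper's body (76 mm by 85 mm) begins 54 mm behind the grasp point. The pads swing forward as they close: fully open they stand 13 mm farther back than shut.
Start: joints at [69.591, 7.471, 85.268, -0, 87.261, -4.893], TCP at [160.479, 578.145, 231.292] pointing down, gripper open.
Joint ranges: [-169.43, 169.43], [-51.17, 129.36], [1.28, 143.12], [-76.62, 256.62], [0, 156.53], [-152.29, 152.29]. Speed limits (degrees/s): [136.94, 136.94, 159.86, 180, 180, 180].

## Interface

Orientations are given as [roll, pitch, yaw] about the fixed x, y, z axes, in that order (R = Rz(yaw) Ry(pitch) Rx(roll)).
In Python, from bench import r, optics, workorder gives the robot as it stands.
- The arm moves only by the shell command python3 -m handwheel 'ROWS' [FORCE]. ROWS is one flat JSON list of numbers that holds 1 to 8 rows one after another, with no inner brackets; each row has 7 numbers: a rotation vector rx, ry, rz in degrees, then dx, dy, dz in mm, then the finger opening in mm; each row is the pose to reach, as a shift and turn from the pose commanded when the command began, along the tool's axes at that moment; what a row does not reach only later rows make up. A row lasts 1/8 s, in which the tool goes at most 62.5 mm and 10.7 degrees, less where a joint would pass 70% of its speed; a pose out of reach is approached as far as the arm can. The fingers move at their own pace and stop on an object; FORCE is the grip in N (left out, the last holds). Time passes only in rows, so rows that do not move let the fingers close. It prints the time, the measured TCP pose, the force, the opening and the grip force at its end. Input that does not fit is refused with a message, and nothing moves.
- r.sense(): the state, without advancing time (a new reading comes with each control period).
- optics.snapshot(name): name is "scene" or "top" or "wrist"; returns a dict with "pixels" (400x640x3 uint8, blue, green, red), "fx", "fy", "cx", "cy" (pixels), "pose" (4x4, takes a point from camera to world coordinates). Camera axes: x right, y up, looking along -z (the intrinsics and any distortion apply to the point x, -y, -z); pixel columns grow to the right and rows downward; lengths in mm; the calibration is good to about 2 mm. A picture is of the moment at which its call begins. There is no depth.
- workorder.hand_in(): hands the job in; it is judged then, once.
The state is a dict: "time": time; "joint_pos": joint angles; "qd": joint speeds; "joint_efforts": joint torques, N m; "tool_pos": TCP position; "tcp_rot": TCP orientation; "ft_force": force on the tool from outside, world axes, zero at the start; "wrist_torque": the same for the moment, N m; "finger_gap": finger opening in mm; "grip_force": force on a finger pad.
Only numpy, scipy, OpenCV 4.12 (cv2) and the standard library are available. Lean on these libraries where they do the work, as an engineer would, in place of code of your own. Each camera call takes 0.05 s, during which the arm holds its last target. There are 200 camera calls.

## Working session

There is one attempt and no reset: what is moved stays moved. The work goes in short steps, Python scripts to look and compute and a shell command to move; the robot and the scene stay as the last step left them, time stands still between calls to the robot, and variables do not carry over. Pictures are saved under pics/ and viewed, at most 11 in all, crops included, and the job is handed in when it is done.

```bash
ls; mkdir -p pics
python3 - <<'E'
from bench import r, optics, workorder
import cv2, numpy as np, pickle
d={}
for n in ("scene","top"):
    s=optics.snapshot(n); d[n]=s; cv2.imwrite(f"pics/{n}0.png",s["pixels"]); print(n,{k:np.round(s[k],2).tolist() for k in s if k!="pixels"})
pickle.dump(d,open("d0.pkl","wb")); print(r.sense())
E
```

```text
pics
scene {'fx': 369.57, 'fy': 369.57, 'cx': 319.75, 'cy': 197.26, 'pose': [[0.87, 0.34, -0.36, 249.24], [-0.5, 0.6, -0.63, -565.92], [-0.0, 0.73, 0.69, 676.51], [0.0, 0.0, 0.0, 1.0]]}
top {'fx': 505.47, 'fy': 505.47, 'cx': 315.57, 'cy': 198.89, 'pose': [[0.0, 0.99, -0.14, 382.78], [-1.0, -0.0, -0.02, -29.93], [-0.02, 0.14, 0.99, 1300.91], [0.0, 0.0, 0.0, 1.0]]}
{'time': 0.1, 'joint_pos': array([ 6.95920477e+01,  7.51121789e+00,  8.53214297e+01,  2.10299724e-03,
        8.72619412e+01, -4.89141864e+00]), 'qd': array([-0.12358235, -0.16002036, -0.17738478, -0.00124377, -0.03097758,
        0.04955348]), 'joint_efforts': array([ 1.34085665e-03, -5.70948100e+01, -5.01943767e+01, -1.14353211e-04,
        8.08986370e-03, -3.35426193e-05]), 'tool_pos': array([160.29003847, 577.69243584, 230.36020885]), 'tcp_rot': array([-1.79905935e+02, -1.01581466e-02,  1.64483356e+02]), 'ft_force': array([ 0.10952005,  0.53352494, -0.34469979]), 'wrist_torque': array([-0.02004359,  0.00686611,  0.0359388 ]), 'grip_force': 0.0, 'finger_gap': 85.51131343973083}
```

View pics/scene0.png

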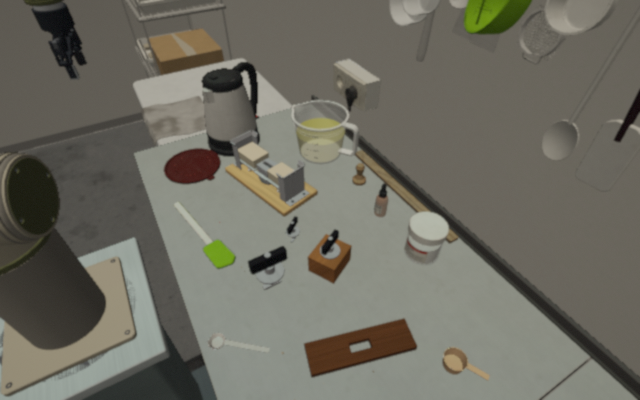

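View pics/top0.png

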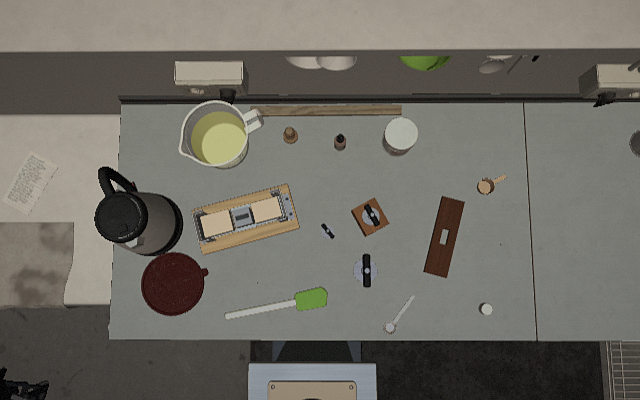

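The top view shows the press at about (245,217), the plate at (444,237), the rest block with the middle bolt at (370,216), and the look-alike bolts at (327,230) and (367,270). The bystanders are at (290,135), (340,142) and (400,135).

```bash
cat > h.py <<'E'
import cv2, numpy as np
from scipy.spatial.transform import Rotation as R
def ray(s,uv,z):
    uv=np.atleast_2d(np.array(uv,float)); P=s["pose"]
    d=np.c_[(uv[:,0]-s["cx"])/s["fx"],-(uv[:,1]-s["cy"])/s["fy"],-np.ones(len(uv))]@P[:3,:3].T
    return P[:3,3]+d*((z-P[2,3])/d[:,2])[:,None]
def proj(s,p):
    q=(np.atleast_2d(p)-s["pose"][:3,3])@s["pose"][:3,:3]
    return np.c_[s["cx"]+s["fx"]*q[:,0]/-q[:,2], s["cy"]+s["fy"]*q[:,1]/q[:,2]]
def big(m,box):
    x0,y0,x1,y1=box; k=np.zeros_like(m); k[y0:y1,x0:x1]=m[y0:y1,x0:x1]
    c=max(cv2.findContours(k,cv2.RETR_EXTERNAL,cv2.CHAIN_APPROX_NONE)[0],key=cv2.contourArea)
    return c[:,0,:]
def rect(s,m,box,z):
    p=ray(s,big(m,box),z)[:,:2].astype(np.float32)
    c,wh,a=cv2.minAreaRect(p)
    if wh[1]>wh[0]: a+=90; wh=wh[::-1]   # a: long axis dir
    return np.round(c,1),np.round(wh,1),round((a+90)%180-90,2)
def step(s,tgt,yaw):
    """tool-axes shift to target xyz with tool down and given yaw (tool_rpy 180,0,yaw) from the nominal"""
    pass
E
python3 - <<'E'
import pickle; from h import *
d=pickle.load(open("d0.pkl","rb"))
for n,boxes in (("top",dict(plate=(415,185,475,285),block=(345,190,395,240),press=(185,175,305,260))),("scene",dict(plate=(295,310,425,380),block=(300,230,360,285),press=(220,130,325,215)))):
    s=d[n]; hsv=cv2.cvtColor(s["pixels"],cv2.COLOR_BGR2HSV); H,S,V=cv2.split(hsv)
    wood=((H<25)&(S>80)).astype(np.uint8)
    for k,b in boxes.items():
        for z in dict(plate=[14],block=[50],press=[22])[k]: print(n,k,rect(s,wood,b,z))
    blk=((V<45)).astype(np.uint8)
    hb=dict(top=(345,190,395,240),scene=(315,225,350,255))[n]
    print(n,"handle",rect(s,blk,hb,92), rect(s,blk,(dict(top=(350,245,385,295),scene=(240,240,290,280))[n]),12))
    for k,b in dict(top=dict(soap1=(190,180,236,260),soap2=(250,180,300,240)),scene=dict(soap1=(230,130,265,180),soap2=(270,155,300,185)))[n].items():
        soap=((S<110)&(S>25)&(V>200)&(H<30)).astype(np.uint8)
        try: print(n,k,rect(s,soap,b,82))
        except Exception as e: print(k,e)
s=d["top"]; 
for n,uv in dict(stamp=(290,135),bottle=(340,142),jar=(400,135),lbolt=(367,270),sbolt=(327,230)).items(): print(n,ray(s,uv,50).round())
c=cv2.resize(s["pixels"][175:260,180:310],None,fx=4,fy=4,interpolation=cv2.INTER_CUBIC)
c2=cv2.resize(s["pixels"][190:245,340:400],None,fx=4,fy=4,interpolation=cv2.INTER_CUBIC)
o=np.zeros((340,760,3),np.uint8); o[:,:520]=c; o[:220,520:]=c2; cv2.imwrite("pics/crop.png",o)
E
```

```text
top plate (array([ 464.1, -334.5]), array([197.9,  58.8]), -15.31)
top block (array([ 510.6, -143.8]), array([74.9, 68.5]), 28.61)
top press (array([508.6, 170.5]), array([254.5, 119.4]), -74.52)
top handle (array([ 510.8, -144.2]), array([55.8, 13.9]), 29.7) (array([ 379.5, -137.6]), array([80. , 17.6]), -0.7)
top soap1 (array([461.9, 257.3]), array([2.4, 0. ]), 1.75)
top soap2 (array([497. , 134.2]), array([0., 0.]), 0.0)
scene plate (array([ 463. , -337.4]), array([198. ,  59.3]), -15.38)
scene block (array([ 503. , -157.9]), array([103.6,  77.2]), 29.39)
scene press (array([505.8, 163.7]), array([259.5, 122.1]), -74.38)
scene handle (array([ 506.7, -153.6]), array([63.1, 14.2]), 32.69) (array([396.1, -72.9]), array([88.2, 34.9]), 0.43)
soap1 max() iterable argument is empty
soap2 max() iterable argument is empty
stamp [[720.  55.  50.]]
bottle [[701. -72.  50.]]
jar [[ 718. -224.   50.]]
lbolt [[ 379. -136.   50.]]
sbolt [[477. -38.  50.]]
```

View pics/crop.png

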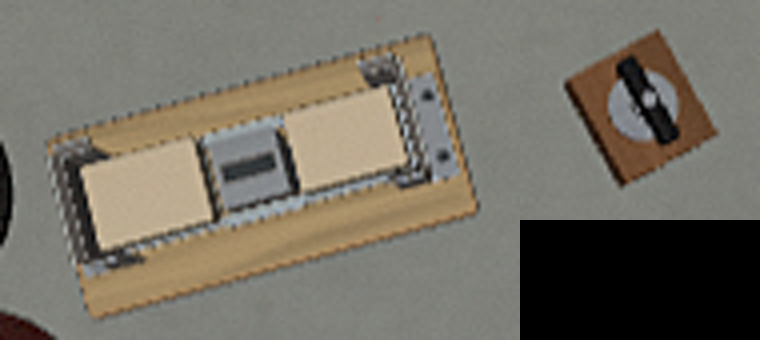

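The crop shows the press with bare beige bars and a dark slot along its length at about crop (248,166), plus the bolt handle on the block. Top-view estimates: plate (464,-335), long axis -15.3°; press (508,170), long axis -74.5°; bolt (511,-144), handle 29.7°. Next I move over the plate and look from close by.

```bash
cat >> h.py <<'E'
def rel(s,tgt,yaw,cmd=None):
    "rotvec (deg) and shift (mm) in current tool axes to reach tool-down pose at tgt,yaw"
    Rm=R.from_euler("xyz",s["tcp_rot"],degrees=True)
    T=R.from_euler("xyz",[180,0,yaw],degrees=True)
    return (Rm.inv()*T).as_rotvec(degrees=True).round(2),Rm.inv().apply(np.array(tgt)-s["tool_pos"]).round(1)
E
python3 -m handwheel '[0,0,0,-307,-359,-70,85,0,0,0,-307,-359,-70,85,0,0,0,-307,-359,-70,85,0,0,0,-307,-359,-70,85,0,0,0,-307,-359,-70,85,0,0,0,-307,-359,-70,85,0,0,0,-307,-359,-70,85,0,0,0,-307,-359,-70,85]'
python3 -m handwheel '[0,0,0,-229,-439,70,85,0,0,0,-229,-439,70,85,0,0,0,-229,-439,70,85,0,0,0,-229,-439,70,85,0,0,0,-229,-439,70,85,0,0,0,-229,-439,70,85,0,0,0,-229,-439,70,85,0,0,0,-229,-439,70,85]'
python3 - <<'E'
from bench import r,optics; from h import *
print(r.sense()); s=optics.snapshot("wrist"); cv2.imwrite("pics/w1.png",s["pixels"]); import pickle; pickle.dump(s,open("w1.pkl","wb"))
print(s["pose"].round(2),s["fx"])
E
```

```text
time: 1.1
tool_pos: [360.9, 147.7, 301.6]
tcp_rot: [-180.0, 0.0, 164.4]
ft_force: [0.7, 0.6, -0.3]
finger_gap: 85.0
grip_force: 0.0
time: 2.1
tool_pos: [463.4, -336.1, 230.5]
tcp_rot: [180.0, -0.0, 164.5]
ft_force: [0.3, 0.7, 0.4]
finger_gap: 84.8
grip_force: 0.0
{'time': 2.1, 'joint_pos': array([-4.10934590e+01,  3.26475407e+00,  8.98175108e+01,  1.10835609e-02,
        8.69456647e+01, -1.15557781e+02]), 'qd': array([-32.05696251,  57.14751313, -50.42659922,   0.21096335,
        -7.42501157, -32.16313603]), 'joint_efforts': array([  0.95310945, -57.63681293, -43.78028154,  -0.41673291,
         0.39836981,   1.0761274 ]), 'tool_pos': array([ 463.37109673, -336.10063397,  230.53396099]), 'tcp_rot': array([ 1.79977966e+02, -2.04219774e-02,  1.64463732e+02]), 'ft_force': array([0.26246621, 0.66183121, 0.389601  ]), 'wrist_torque': array([-0.01533633, -0.03313241,  0.00203597]), 'grip_force': 0.0, 'finger_gap': 84.8464168454243}
[[ 2.7000e-01 -9.1000e-01 -3.1000e-01  3.8320e+02]
 [ 9.6000e-01  2.5000e-01  9.0000e-02 -3.1336e+02]
 [ 0.0000e+00 -3.2000e-01  9.5000e-01  3.7322e+02]
 [ 0.0000e+00  0.0000e+00  0.0000e+00  1.0000e+00]] 341.21141789444744
```

View pics/w1.png

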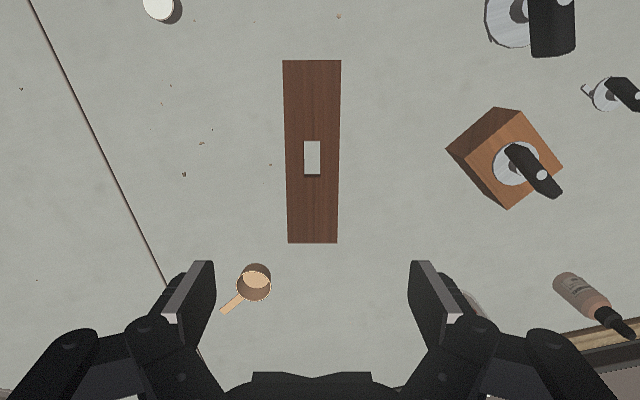

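The plate appears at (312,150), aligned with the image, and its slot is at (312,158). The block and middle bolt are at (520,160). I measure the plate in this view.

```bash
cat >> h.py <<'E'
def wood(s,smin=80):
    H,S,V=cv2.split(cv2.cvtColor(s["pixels"],cv2.COLOR_BGR2HSV)); return ((H<25)&(S>smin)).astype(np.uint8)
def black(s,v=45): return (cv2.cvtColor(s["pixels"],cv2.COLOR_BGR2HSV)[...,2]<v).astype(np.uint8)
E
python3 - <<'E'
from bench import r,optics; from h import *
s=optics.snapshot("wrist"); t=r.sense(); print(t["tool_pos"],t["tcp_rot"])
c=rect(s,wood(s),(250,30,370,255),14); print(c)
print(rect(s,black(s),(490,125,575,210),92), rect(s,wood(s),(435,95,575,220),50))
for z in (60,): print(rel(t,[*c[0],z],180+c[2]))
E
```

```text
[ 461.96837803 -338.33853666  226.75931157] [179.93372125  -0.33290918 164.23486791]
(array([ 464. , -335.5]), array([198.9,  57.7]), -15.36)
(array([ 482.5, -168.9]), array([11.8,  7.7]), -50.63) (array([ 504.1, -153.6]), array([95.8, 71.9]), 28.64)
(array([ 0.07, -0.33, -0.41]), array([ -2.2,   3.1, 166.8]))
```

```bash
python3 -m handwheel '[0,0,0,-2,3,60,85,0,0,0,-2,3,120,85,0,0,0,-2,3,170,85,0,0,0,-2,3,200,85,0,0,0,-2,3,205,85,0,0,0,-2,3,205,85]'
python3 - <<'E'
from bench import r; from h import *
t=r.sense(); print(t["tool_pos"],t["tcp_rot"],rel(t,[464,-335.3,0],164.7))
E
```

```text
time: 2.95
tool_pos: [466.6, -331.8, 27.1]
tcp_rot: [-180.0, 0.0, 164.5]
ft_force: [1.0, -0.6, -0.2]
finger_gap: 84.6
grip_force: 0.0
[ 466.57525015 -331.80246536   27.14518323] [-1.79990033e+02  2.86958737e-02  1.64494129e+02] (array([-0.01,  0.03, -0.21]), array([ 1.6, -4.1, 27.1]))
```

```bash
python3 -m handwheel '[0,0,0,2,-4,15,85,0,0,0,2,-4,27,85,0,0,0,2,-4,29,85,0,0,0,2,-4,29,56,0,0,0,2,-4,29,50,0,0,0,2,-4,29,50,0,0,0,2,-4,29,50]' 40
```

```text
time: 3.82
tool_pos: [463.6, -335.4, -2.1]
tcp_rot: [-180.0, 0.1, 164.5]
ft_force: [-0.3, 0.1, 4.0]
finger_gap: 56.9
grip_force: 43.7
```

```bash
python3 -m handwheel '[0,0,0,0,0,-10,50,0,0,0,0,0,-60,50,0,0,0,0,0,-120,50,0,0,0,30,30,-170,50,0,0,0,60,60,-210,50,0,0,0,95,110,-250,50,0,0,0,95,172,-250,50,0,0,0,95,230,-250,50]' 40
python3 -m handwheel '[0,0,0,0,30,0,50,0,0,0,0,58,0,50,0,0,0,0,60,0,50,0,0,0,0,60,0,50,0,0,0,0,60,0,50]'
python3 - <<'E'
from bench import r,optics; from h import *
s=optics.snapshot("wrist"); t=r.sense(); print(t["tool_pos"],t["tcp_rot"],t["ft_force"])
import pickle; pickle.dump(s,open("w2.pkl","wb")); cv2.imwrite("pics/w2.png",s["pixels"])
E
```

```text
time: 4.82
tool_pos: [432.6, -89.2, 249.1]
tcp_rot: [-180.0, 0.2, 164.4]
ft_force: [1.2, 1.0, -2.9]
finger_gap: 56.7
grip_force: 43.7
time: 5.45
tool_pos: [448.3, -33.5, 247.3]
tcp_rot: [-180.0, -0.0, 164.4]
ft_force: [-0.2, -0.4, -1.9]
finger_gap: 56.7
grip_force: 43.7
[448.37476673 -33.51974362 247.29417097] [-1.79985648e+02 -5.37515835e-03  1.64412116e+02] [ 0.83696449 -0.3180636  -1.87160987]
```

View pics/w2.png

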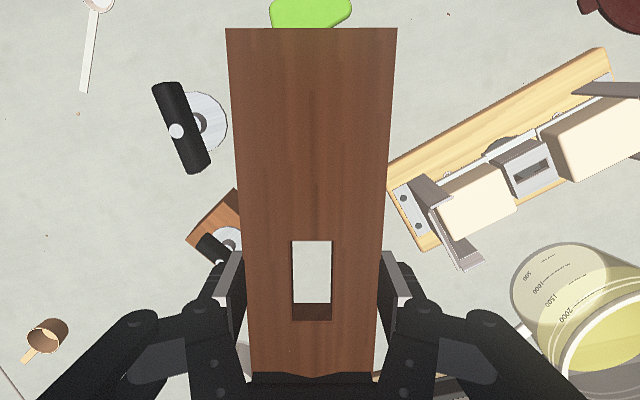

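The wrist view shows the plate held straight and the press at right, with keeper slot at about (527,170), the near plank edge from (388,190) to (607,48) and the -y plank end at (388,190)–(430,252). I enlarge the press.

Run:
```python
import pickle; from h import *
s=pickle.load(open("w2.pkl","rb")); c=s["pixels"][30:280,380:640]
c=cv2.resize(c,None,fx=2.3,fy=2.3,interpolation=cv2.INTER_CUBIC); t=pickle.load(open("d0.pkl","rb"))["top"]["pixels"][205:230,228:258]
# triangulate slot centre
d=pickle.load(open("d0.pkl","rb"))
g=cv2.cvtColor(d["top"]["pixels"],cv2.COLOR_BGR2GRAY)[205:230,228:258]; m=(g<85).astype(np.uint8)
n,l,st,ce=cv2.connectedComponentsWithStats(m); print([(st[i].tolist(),(ce[i]+[228,205]).round(2).tolist()) for i in range(1,n)])
g=cv2.cvtColor(s["pixels"],cv2.COLOR_BGR2GRAY)[140:205,490:560]; m=(g<110).astype(np.uint8)
n,l,st,ce=cv2.connectedComponentsWithStats(m); print([(st[i].tolist(),(ce[i]+[490,140]).round(2).tolist()) for i in range(1,n) if st[i,4]>15])
cv2.imwrite("pics/w2c.png",c)
# plank edge lines in wrist: wood mask pixels boundary
w=((lambda h:(h[...,0]<28)&(h[...,1]>70))(cv2.cvtColor(s["pixels"],cv2.COLOR_BGR2HSV))).astype(np.uint8)
w[:, :386]=0; w[:,612:]=0; w[260:]=0; w[:40]=0
b=big(w,(386,40,612,260)); h=cv2.convexHull(b)[:,0]; print(h.tolist()); print(ray(s,h,22).round(1)[:,:2].tolist())
```

```text
[([9, 3, 18, 20, 56], [249.34, 218.82]), ([1, 6, 7, 19, 35], [231.74, 220.54]), ([7, 8, 14, 8, 55], [241.71, 216.47]), ([29, 18, 1, 1, 1], [257.0, 223.0])]
[([56, 2, 8, 19, 27], [549.78, 150.56]), ([0, 19, 28, 40, 142], [504.27, 175.75]), ([44, 19, 15, 14, 64], [542.41, 164.44]), ([24, 35, 9, 7, 36], [517.28, 177.67])]
[[396, 40], [603, 47], [605, 49], [608, 59], [611, 70], [611, 73], [592, 96], [590, 98], [441, 243], [425, 251], [422, 251], [420, 250], [417, 245], [413, 238], [390, 197], [386, 189], [386, 40]]
[[357.5, 78.9], [419.1, 275.8], [421.6, 277.7], [432.0, 280.6], [443.6, 283.5], [446.6, 283.6], [464.7, 264.7], [466.2, 262.6], [591.6, 88.1], [597.1, 67.8], [596.1, 64.3], [594.2, 62.2], [586.5, 59.9], [576.0, 56.9], [517.6, 40.8], [507.0, 38.3], [354.9, 69.4]]
```

View pics/w2c.png

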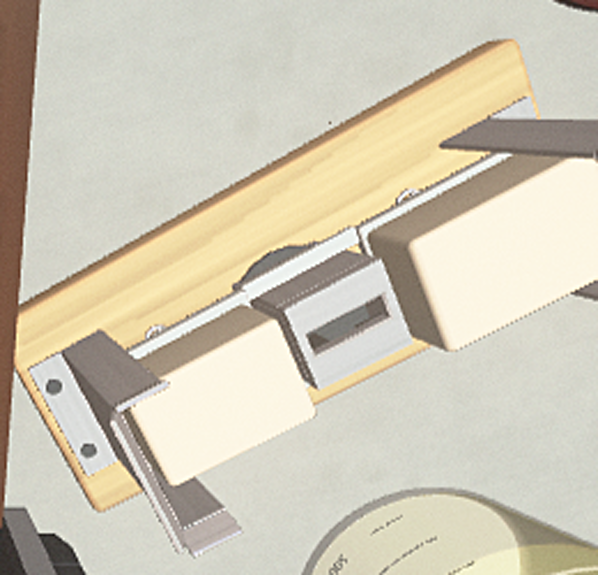

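Run:
```python
import pickle; from h import *
from bench import r
s=pickle.load(open("w2.pkl","rb")); t=pickle.load(open("d0.pkl","rb"))["top"]
for z in (57,60,64.5,68,72): print(z, ray(t,(241.71,216.47),z)[0,:2].round(1), ray(s,(531.8,171.2),z)[0,:2].round(1))
for n,p in dict(UL=(312,337),UR=(385,297),LR=(389,317),LL=(318,355)).items(): print(n,ray(s,np.array(p)/2.3+[380,30],64)[0,:2].round(1))
# soap top corners at 82 in wrist, crop px
q=np.array([(412,238),(165,486),(315,410),(450,350)])/2.3+[380,30]; print(ray(s,q,82).round(1))
print(rel(r.sense(),[508.5,170.8,160],105.5))
```

```text
57 [510.7 173.3] [514.7 179.1]
60 [510.3 172.8] [513.4 177.3]
64.5 [509.9 172. ] [511.4 174.8]
68 [509.5 171.5] [509.9 172.8]
72 [509.1 170.8] [508.1 170.5]
UL [512.9 159.3]
UR [503.3 190.5]
LR [512.8 191.7]
LL [521.9 161.1]
[[474.6 190.9  82. ]
 [556.2  82.7  82. ]
 [537.7 148.5  82. ]
 [525.8 203.9  82. ]]
(array([-2.000e-02,  0.000e+00,  5.891e+01]), array([ -3. , 213. ,  87.2]))
```

```bash
python3 -m handwheel '[0,0,10,0,40,10,50,0,0,20,0,80,30,50,0,0,30,0,125,50,50,0,0,40,0,165,60,50,0,0,50,-1,195,70,50,0,0,59,-3,213,85,50,0,0,59,-3,213,85,50,0,0,59,-3,213,85,50]'
python3 - <<'E'
from bench import r,optics; from h import *
s=optics.snapshot("wrist"); q=optics.snapshot("scene"); t=r.sense(); print(t["tool_pos"],t["tcp_rot"],t["ft_force"]); print(rel(t,[509,171,115],105.5))
o=np.zeros((400,800,3),np.uint8); o[:,:500]=s["pixels"][:,60:560]; o[:,500:]=cv2.resize(q["pixels"][100:240,210:315],(300,400))
cv2.imwrite("pics/w3.png",o)
E
```

```text
time: 6.5
tool_pos: [508.5, 170.8, 162.6]
tcp_rot: [-180.0, 0.0, 105.6]
ft_force: [0.9, 0.4, -0.7]
finger_gap: 56.6
grip_force: 43.7
[508.84259188 170.81550301 163.13110502] [1.79941005e+02 1.66782112e-02 1.05542600e+02] [-0.2557062   0.54721584 -1.64201322]
(array([0.06, 0.02, 0.04]), array([ 0.1,  0.2, 48.1]))
```

View pics/w3.png

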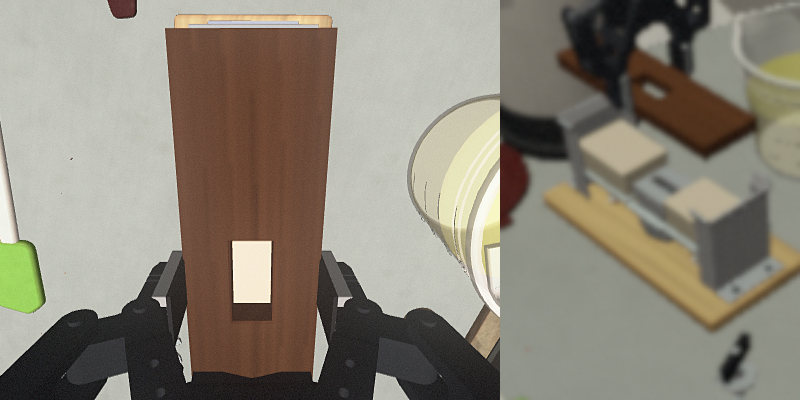

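The plate sits square above the press; the plank end at (175–332, 14) is centred behind the plate edge at (165–337, 28). Descending.

```bash
python3 -m handwheel '[0,0,0,0,0,20,50,0,0,0,0,0,40,50,0,0,0,0,0,52,50,0,0,0,0,0,58,50,0,0,0,0,0,62,50,0,0,0,0,0,64,50]'
python3 -m handwheel '[0,0,0,0,0,3,50,0,0,0,0,0,6,50]'
```

```text
time: 7.35
tool_pos: [508.8, 171.8, 98.7]
tcp_rot: [180.0, 0.0, 105.5]
ft_force: [-0.2, 1.0, -1.3]
finger_gap: 57.0
grip_force: 43.7
time: 7.6
tool_pos: [508.6, 171.9, 92.4]
tcp_rot: [180.0, 0.0, 105.5]
ft_force: [-0.5, -0.3, -1.1]
finger_gap: 56.7
grip_force: 43.7
```

```bash
python3 -m handwheel '[0,0,0,0,0,3,50,0,0,0,0,0,6,50,0,0,0,0,0,8,50,0,0,0,0,0,10,50,0,0,0,0,0,11,50,0,0,0,0,0,11,50]'
```

```text
time: 8.35
tool_pos: [508.4, 171.8, 81.2]
tcp_rot: [-180.0, -0.0, 105.5]
ft_force: [0.7, 0.2, -1.0]
finger_gap: 56.3
grip_force: 43.7
```

```bash
python3 -m handwheel '[0,0,0,0,0,1,50,0,0,0,0,0,2,50,0,0,0,0,0,2,50]'
```

```text
time: 8.72
tool_pos: [508.6, 171.8, 79.7]
tcp_rot: [180.0, 0.0, 105.5]
ft_force: [-2.6, -0.7, 3.1]
finger_gap: 57.3
grip_force: 44.2
```

```bash
python3 -m handwheel '[0,0,0,0,0,0,64,0,0,0,0,0,0,76,0,0,0,0,0,0,85,0,0,0,0,0,-30,85,0,0,0,0,0,-90,85,0,0,0,0,0,-140,85,0,0,0,0,0,-150,85,0,0,0,0,0,-150,85]'
python3 - <<'E'
from bench import r,optics; from h import *; import pickle
s=optics.snapshot("wrist"); q=optics.snapshot("top"); t=r.sense(); print(t["tool_pos"],t["tcp_rot"],t["ft_force"])
pickle.dump((s,q),open("w4.pkl","wb"))
o=np.zeros((400,800,3),np.uint8); o[:,:500]=s["pixels"][:,60:560]; o[:264,500:]=cv2.resize(q["pixels"][165:265,185:299],(300,264))
cv2.imwrite("pics/w4.png",o)
E
```

```text
time: 9.72
tool_pos: [508.8, 171.8, 229.6]
tcp_rot: [179.9, 0.0, 105.5]
ft_force: [-0.5, 0.6, -1.6]
finger_gap: 85.2
grip_force: 0.0
[507.48575142 171.54050115 227.18286272] [-1.79826279e+02 -8.19795058e-03  1.05485031e+02] [ 0.27757617 -0.02804519 -0.64588679]
```

View pics/w4.png

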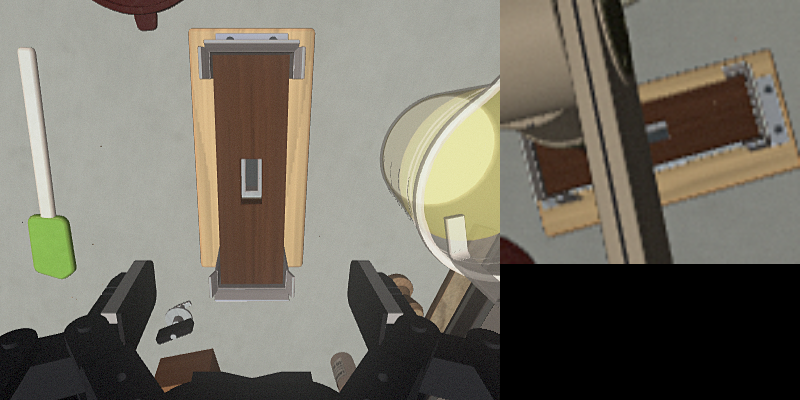

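The plate lies between both guides, with the slots concentric at about (251,178). I measure the plate and keeper slot here for the bolt target.

Run:
```python
import pickle; from h import *
s,q=pickle.load(open("w4.pkl","rb"))
hsv=cv2.cvtColor(s["pixels"],cv2.COLOR_BGR2HSV); H,S,V=cv2.split(hsv)
dark=((H<20)&(S>80)&(V<125)).astype(np.uint8)
print("plate",rect(s,dark,(255,40,365,300),96))
# plate slot: non-dark inside
k=1-dark; print("slot",rect(s,k,(290,150,335,205),96), big(k,(290,150,335,205)).min(0),big(k,(290,150,335,205)).max(0))
g=cv2.cvtColor(s["pixels"],cv2.COLOR_BGR2GRAY)
print(g[150:206:2,312]); print(g[175,298:326])
pl=((H<28)&(S>60)).astype(np.uint8); b=big(pl,(235,20,385,275)); print("plank",rect(s,pl,(235,20,385,275),22)); print(cv2.convexHull(b)[:,0].tolist())
```

```text
plate (array([508.8, 171.5]), array([199.2,  58. ]), -74.4)
slot (array([508. , 174.4]), array([35.1, 17.2]), -74.56) [301 158] [321 198]
[ 73  71  70  69  67  93  90  82  90  83  87  91  89  88  85  88  86  87
  86  81 100 174 177 195  73  45  44  70]
[ 74  66  50 145 186 180 175 108  78  85  84  88  86  90  88  90  83  88
  82  99 171 175 181 147  49  70  78  65]
plank (array([510.3, 167.1]), array([263.3, 118.4]), -74.55)
[[371, 28], [373, 29], [374, 31], [374, 42], [373, 61], [371, 98], [365, 208], [362, 262], [361, 265], [360, 266], [342, 274], [281, 274], [262, 266], [261, 264], [260, 252], [253, 126], [248, 35], [248, 32], [249, 29], [251, 28]]
```

```bash
python3 - <<'E'
import pickle; from h import *
s,q=pickle.load(open("w4.pkl","rb"))
a=np.radians(-74.5); Y=np.array([np.cos(a),np.sin(a)]); X=np.array([-Y[1],Y[0]])
for z in (64,68,72):
    p=ray(s,[(311,175),(311,190.5)],z)[:,:2]-[508.8,171.5]; print(z,"x,y offs (press frame approx)",(p@X).round(1),(p@Y).round(1))
E
python3 -m handwheel '[0,0,10,-30,-10,0,85,0,0,20,-80,-22,0,85,0,0,30,-130,-35,0,85,0,0,40,-185,-50,0,85,0,0,50,-240,-65,0,85,0,0,60,-290,-75,0,85,0,0,70,-305,-82,0,85,0,0,76,-305,-82,0,85]'
python3 -m handwheel '[0,0,0,0,0,0,50,0,0,0,0,0,0,50]'
python3 - <<'E'
from bench import r,optics; from h import *; import pickle
s=optics.snapshot("wrist"); t=r.sense(); print(t["tool_pos"],t["tcp_rot"],t["ft_force"])
pickle.dump(s,open("w5.pkl","wb"))
cv2.imwrite("pics/w5.png",s["pixels"])
E
```

```text
64 x,y offs (press frame approx) [-0. -0.] [ 3.1 18.4]
68 x,y offs (press frame approx) [-0. -0.] [ 2.  17.1]
72 x,y offs (press frame approx) [-0. -0.] [ 0.8 15.8]
time: 10.82
tool_pos: [509.3, -145.4, 226.5]
tcp_rot: [-179.8, 0.2, 29.1]
ft_force: [-0.2, 0.0, -0.4]
finger_gap: 85.2
grip_force: 0.0
time: 11.08
tool_pos: [510.3, -143.6, 228.0]
tcp_rot: [-179.9, 0.1, 29.6]
ft_force: [0.4, 0.5, -0.5]
finger_gap: 51.3
grip_force: 0.0
[ 510.50028962 -143.56967528  228.35099086] [-1.79933024e+02  5.34624469e-02  2.96343925e+01] [-0.12076681  0.66072238  0.41125495]
```

View pics/w5.png

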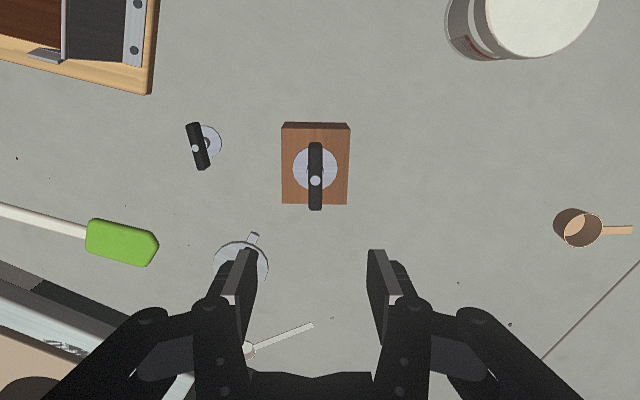

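The block is centred at (315,165) with the middle-sized bolt upright, its handle from (315,142) to (315,210) in line with the tool.

Run:
```python
import pickle; from h import *
s=pickle.load(open("w5.pkl","rb"))
bx=(275,115,355,212)
print("block",rect(s,wood(s,60),bx,50)); print("handle",rect(s,black(s,60),(295,135,335,214),92)); b=big(black(s,60),(295,135,335,214)); print(b.min(0),b.max(0))
from bench import r; print(rel(r.sense(),[511,-144.2,75],29.7))
g=cv2.cvtColor(s["pixels"],cv2.COLOR_BGR2GRAY); m=cv2.inRange(s["pixels"][170:192,306:326],(120,)*3,(255,)*3); ys,xs=np.nonzero(m); print("white dot",xs.mean()+306,ys.mean()+170, ray(s,(xs.mean()+306,ys.mean()+170),92)); print(ray(s,[(315,142),(315,210)],92).round(1))
fl=((cv2.cvtColor(s["pixels"],cv2.COLOR_BGR2HSV)[...,1]<40)&(g>110)).astype(np.uint8); b=big(fl,(288,140,342,195)); print("flange",ray(s,[(b.min(0)+b.max(0))/2],54).round(1),b.min(0),b.max(0))
```

```text
block (array([ 514.3, -143.9]), array([81. , 65.2]), 28.43)
handle (array([ 514.2, -144. ]), array([59.1, 11.8]), 29.42)
[308 142] [322 209]
(array([-0.07,  0.05, -0.07]), array([  0.3,   1. , 153.3]))
white dot 316.3936170212766 179.54787234042553 [[ 512.59456631 -146.36462985   92.        ]]
[[ 539.9 -129.4   92. ]
 [ 487.8 -159.2   92. ]]
flange [[ 504.9 -132.6   54. ]] [292 148] [307 188]
```

```bash
python3 -m handwheel '[0,0,0,0,1,50,50,0,0,0,0,1,100,50,0,0,0,0,1,140,50,0,0,0,0,1,155,50,0,0,0,0,1,162,50,0,0,0,0,1,165,50,0,0,0,0,1,165,50]'
python3 -m handwheel '[0,0,0,0,0,0,30,0,0,0,0,0,0,16,0,0,0,0,0,0,8,0,0,0,0,0,0,5,0,0,0,0,0,0,5]' 60
```

```text
time: 12.0
tool_pos: [512.4, -145.3, 65.7]
tcp_rot: [179.9, -0.1, 29.5]
ft_force: [-0.2, -0.0, 0.1]
finger_gap: 50.1
grip_force: 0.0
time: 12.62
tool_pos: [511.9, -145.2, 65.2]
tcp_rot: [179.9, -0.0, 29.5]
ft_force: [-1.4, -0.7, 4.8]
finger_gap: 10.8
grip_force: 58.7
```

```bash
python3 -m handwheel '[0,0,0,0,0,-10,5,0,0,0,0,0,-40,5,0,0,0,0,0,-80,5,0,0,0,0,0,-120,5,0,0,0,0,0,-125,5,0,0,0,0,0,-125,5]'
python3 - <<'E'
from bench import r; from h import *
t=r.sense(); print(t["finger_gap"],t["ft_force"],rel(t,[508.8,171.4,180],105.5))
E
```

```text
time: 13.38
tool_pos: [511.3, -144.9, 189.3]
tcp_rot: [180.0, -0.0, 29.5]
ft_force: [0.3, -0.4, -0.9]
finger_gap: 11.0
grip_force: 58.8
10.995795561818747 [ 0.25410858 -0.4052071  -0.91088333] (array([ 2.000e-02, -0.000e+00, -7.601e+01]), array([ 153.5, -276.6,    9.3]))
```

```bash
python3 -m handwheel '[0,0,-10,10,-30,0,5,0,0,-20,40,-80,0,5,0,0,-30,65,-130,0,5,0,0,-40,95,-180,3,5,0,0,-50,120,-225,6,5,0,0,-60,145,-260,9,5,0,0,-70,153,-276,9,5,0,0,-76,153,-276,9,5]'
python3 -m handwheel '[0,0,0,0,0,0,5,0,0,0,0,0,0,5,0,0,0,0,0,0,5]'
python3 - <<'E'
from bench import r,optics; from h import *; import pickle
s=optics.snapshot("wrist"); t=r.sense(); print(t["finger_gap"],t["ft_force"],rel(t,[508.8,171.4,140],105.5))
pickle.dump(s,open("w6.pkl","wb")); o=cv2.resize(s["pixels"][150:400,200:430],None,fx=2.3,fy=2.3,interpolation=cv2.INTER_CUBIC); cv2.imwrite("pics/w6.png",o)
E
```

```text
time: 14.38
tool_pos: [507.0, 172.0, 177.7]
tcp_rot: [-179.8, -0.0, 105.9]
ft_force: [-0.5, 0.1, -1.0]
finger_gap: 11.0
grip_force: 59.0
time: 14.75
tool_pos: [508.5, 170.2, 179.9]
tcp_rot: [-180.0, -0.0, 105.4]
ft_force: [-0.5, -0.4, -0.5]
finger_gap: 10.9
grip_force: 59.0
10.644057647369662 [-0.67468504 -0.10737511 -1.70486853] (array([-0.02, -0.  , -0.11]), array([ 1. ,  0.5, 40.1]))
```

View pics/w6.png

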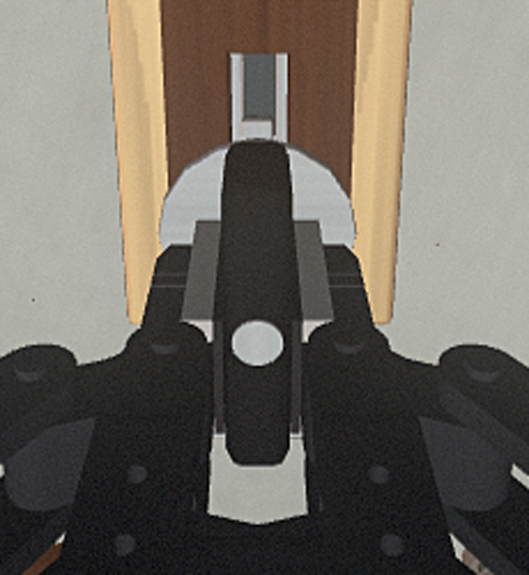

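The bolt hangs straight; its axis dot is at crop (258,344), and the keeper slot is straight ahead with its near end at crop (260,120). I compare both by ray.

Run:
```python
import pickle; from h import *
from bench import r
s=pickle.load(open("w6.pkl","rb"))
a=np.radians(105.5); U=np.array([np.cos(a),np.sin(a)]); N=np.array([-U[1],U[0]])
C=np.array([508.8,171.5]); t=r.sense()["tool_pos"][:2]
print("tcp",((t-C)@U).round(1),((t-C)@N).round(1))
d=ray(s,(312.2,299.6),206.9)[0,:2]-C; print("dot",(d@U).round(1),(d@N).round(1))
for z in (64,68,72):
    p=ray(s,(313.0,202.2),z)[0,:2]-C; print(z,"slot end",(p@U).round(1),(p@N).round(1))
# flange edges cols at crop (160,355), row 235 ; plate edges row 100
print("flange mid",((ray(s,(200+257.5/2.3,150+235/2.3),168)[0,:2]-C)@N).round(1),"plate mid",((ray(s,(200+(163+357)/2/2.3,150+100/2.3),96)[0,:2]-C)@N).round(1))
```

```text
tcp -1.1 0.5
dot -1.9 0.1
64 slot end -13.3 -0.7
68 slot end -11.8 -0.6
72 slot end -10.3 -0.6
flange mid 0.2 plate mid -0.6
```

```bash
python3 -m handwheel '[0,0,0,1,0.6,20,5,0,0,0,1,0.6,40,5,0,0,0,1,0.6,52,5,0,0,0,1,0.6,54,5,0,0,0,1,0.6,54,5,0,0,0,1,0.6,54,5]'
python3 -m handwheel '[0,0,0,0,0,1,5,0,0,0,0,0,2,5,0,0,0,0,0,3,5,0,0,0,0,0,3,5]'
```

```text
time: 15.55
tool_pos: [509.6, 171.9, 127.2]
tcp_rot: [179.9, 0.0, 105.5]
ft_force: [-0.2, 0.4, -0.8]
finger_gap: 10.8
grip_force: 59.0
time: 16.05
tool_pos: [508.9, 171.7, 123.1]
tcp_rot: [-180.0, -0.0, 105.5]
ft_force: [0.1, -0.2, -0.4]
finger_gap: 11.2
grip_force: 59.0
```

```bash
python3 -m handwheel '[0,0,0,0,0,0.7,5,0,0,0,0,0,1.4,5,0,0,0,0,0,2,5,0,0,0,0,0,2,5]'
python3 -m handwheel '[0,0,0,0,0,0.7,5,0,0,0,0,0,1.4,5,0,0,0,0,0,2,5,0,0,0,0,0,2,5]'
```

```text
time: 16.55
tool_pos: [508.9, 171.7, 121.2]
tcp_rot: [-180.0, -0.0, 105.5]
ft_force: [-0.4, -0.3, -1.0]
finger_gap: 11.4
grip_force: 59.0
time: 17.05
tool_pos: [508.9, 171.7, 119.2]
tcp_rot: [-180.0, -0.0, 105.5]
ft_force: [0.7, 0.6, -0.8]
finger_gap: 10.7
grip_force: 59.0
```

```bash
for i in 1 2; do :; done; python3 -m handwheel '[0,0,0,0,0,0.7,5,0,0,0,0,0,1.4,5,0,0,0,0,0,2,5,0,0,0,0,0,2,5]'
python3 -m handwheel '[0,0,0,0,0,0.7,5,0,0,0,0,0,1.4,5,0,0,0,0,0,2,5,0,0,0,0,0,2,5]'
python3 -m handwheel '[0,0,0,0,0,0.7,5,0,0,0,0,0,1.4,5,0,0,0,0,0,2,5,0,0,0,0,0,2,5]'
```

```text
time: 17.55
tool_pos: [509.0, 171.7, 117.2]
tcp_rot: [-180.0, 0.0, 105.5]
ft_force: [0.2, 0.3, -0.9]
finger_gap: 10.6
grip_force: 59.0
time: 18.05
tool_pos: [508.9, 171.7, 115.2]
tcp_rot: [-180.0, 0.0, 105.5]
ft_force: [-0.1, -0.8, -1.1]
finger_gap: 11.1
grip_force: 59.0
time: 18.55
tool_pos: [508.9, 171.7, 113.2]
tcp_rot: [-180.0, -0.0, 105.5]
ft_force: [1.1, -0.3, -0.7]
finger_gap: 11.2
grip_force: 59.0
```

```bash
python3 -m handwheel '[0,0,0,0,0,0.5,5,0,0,0,0,0,1,5,0,0,0,0,0,1,5]'
python3 -m handwheel '[0,0,0,0,0,0.5,5,0,0,0,0,0,1,5,0,0,0,0,0,1,5]'
python3 -m handwheel '[0,0,0,0,0,0.5,5,0,0,0,0,0,1,5,0,0,0,0,0,1,5]'
```

```text
time: 18.92
tool_pos: [508.9, 171.7, 112.2]
tcp_rot: [-180.0, -0.0, 105.5]
ft_force: [0.5, 0.1, -1.0]
finger_gap: 10.9
grip_force: 59.0
time: 19.3
tool_pos: [509.0, 171.7, 111.3]
tcp_rot: [-180.0, 0.0, 105.5]
ft_force: [0.3, 0.3, -0.7]
finger_gap: 11.0
grip_force: 59.0
time: 19.68
tool_pos: [509.1, 171.7, 110.5]
tcp_rot: [180.0, 0.0, 105.5]
ft_force: [-2.1, -1.1, 4.3]
finger_gap: 11.5
grip_force: 59.5
```

```bash
python3 -m handwheel '[0,0,0,0,0,0.3,5,0,0,0,0,0,0.6,5,0,0,0,0,0,0.6,5,0,0,0,0,0,0.6,5]'
python3 -m handwheel '[0,0,0,0,0,0.3,5,0,0,0,0,0,0.6,5,0,0,0,0,0,0.6,5,0,0,0,0,0,0.6,5]'
```

```text
time: 20.18
tool_pos: [509.1, 171.8, 109.7]
tcp_rot: [180.0, 0.0, 105.5]
ft_force: [-0.7, -1.1, 4.1]
finger_gap: 10.8
grip_force: 59.5
time: 20.68
tool_pos: [509.0, 171.7, 109.1]
tcp_rot: [180.0, 0.0, 105.5]
ft_force: [-0.8, -1.1, 2.9]
finger_gap: 11.2
grip_force: 59.5
```

```bash
python3 -m handwheel '[0,0,0,0,0,0.5,5,0,0,0,0,0,1,5,0,0,0,0,0,1.5,5,0,0,0,0,0,1.5,5]'
python3 -m handwheel '[0,0,0,0,0,0.5,5,0,0,0,0,0,1,5,0,0,0,0,0,1,5,0,0,0,0,0,1,5]'
python3 -m handwheel '[0,0,0,0,0,0.5,5,0,0,0,0,0,1,5,0,0,0,0,0,1,5,0,0,0,0,0,1,5]'
```

```text
time: 21.18
tool_pos: [509.0, 171.7, 107.5]
tcp_rot: [180.0, 0.0, 105.5]
ft_force: [-0.4, -1.0, 3.2]
finger_gap: 11.0
grip_force: 59.5
time: 21.68
tool_pos: [509.0, 171.8, 106.5]
tcp_rot: [180.0, -0.0, 105.5]
ft_force: [-0.2, -0.9, 2.6]
finger_gap: 11.0
grip_force: 59.5
time: 22.18
tool_pos: [509.0, 171.7, 105.6]
tcp_rot: [180.0, 0.0, 105.5]
ft_force: [0.6, -0.3, 3.6]
finger_gap: 11.0
grip_force: 59.5
```

```bash
python3 -m handwheel '[0,0,0,0,0,0.5,5,0,0,0,0,0,0.5,5,0,0,0,0,0,0.5,5]'
python3 -m handwheel '[0,0,0,0,0,0.5,5,0,0,0,0,0,0.5,5,0,0,0,0,0,0.5,5]'
```

```text
time: 22.55
tool_pos: [509.0, 171.7, 105.1]
tcp_rot: [180.0, 0.0, 105.5]
ft_force: [0.4, -1.1, 3.8]
finger_gap: 10.8
grip_force: 59.5
time: 22.92
tool_pos: [509.0, 171.8, 104.6]
tcp_rot: [180.0, -0.0, 105.5]
ft_force: [-1.3, -1.5, 4.1]
finger_gap: 10.9
grip_force: 59.5
```

```bash
cat > ok.sh <<'E'
# read handwheel output, show z and force; fail when vertical force exceeds limit
awk -v L=$1 '/time/{t=$2}/tool_pos/{z=$4}/ft_force/{f=$4}END{gsub(/]/,"",z);gsub(/]/,"",f);print t,z,f; exit !(f+0<L)}'
E
chmod +x ok.sh
python3 -m handwheel '[0,0,0,0,0,0.4,5,0,0,0,0,0,0.4,5]' | ./ok.sh 6.5 &&
python3 -m handwheel '[0,0,0,0,0,0.4,5,0,0,0,0,0,0.4,5]' | ./ok.sh 6.5 &&
python3 -m handwheel '[0,0,0,0,0,0.4,5,0,0,0,0,0,0.4,5]' | ./ok.sh 6.5 &&
python3 -m handwheel '[0,0,0,0,0,0.4,5,0,0,0,0,0,0.4,5]' | ./ok.sh 6.5 &&
python3 -m handwheel '[0,0,0,0,0,0.4,5,0,0,0,0,0,0.4,5]' | ./ok.sh 6.5 &&
python3 -m handwheel '[0,0,0,0,0,0.4,5,0,0,0,0,0,0.4,5]' | ./ok.sh 6.5 &&
python3 -m handwheel '[0,0,0,0,0,0.4,5,0,0,0,0,0,0.4,5]' | ./ok.sh 6.5 &&
python3 -m handwheel '[0,0,0,0,0,0.4,5,0,0,0,0,0,0.4,5]' | ./ok.sh 6.5
```

```text
23.18 104.2 4.4
23.42 103.8 3.4
23.68 103.4 4.5
23.92 103.0 4.6
24.18 102.6 5.0
24.42 102.2 4.6
24.68 101.9 5.9
24.92 101.8 8.2
```

```bash
python3 -m handwheel '[0,0,0,0,0,0,5,0,0,0,0,0,0,5]'| ./ok.sh 9 && python3 -m handwheel '[0,0,0,0,0,0.2,5,0,0,0,0,0,0.2,5]' | ./ok.sh 9
```

```text
25.18 101.8 8.1
25.42 101.8 8.7
```

```bash
python3 -m handwheel '[0,0,0,0,0,-0.9,5,0,0,4,0,0,-0.9,5,0,0,10,0,0,-0.9,5,0,0,16,0,0,-0.9,5,0,0,16,0,0,-0.9,5]'
python3 - <<'E'
from bench import r
print(r.sense()["wrist_torque"])
E
```

```text
time: 26.05
tool_pos: [509.1, 172.1, 102.2]
tcp_rot: [180.0, -0.0, 89.4]
ft_force: [0.3, 1.0, 5.0]
finger_gap: 11.1
grip_force: 59.6
[ 0.0420032   0.06912745 -0.06117553]
```

Turning freely; I continue in steps.

```bash
python3 -m handwheel '[0,0,7,0,0,0,5,0,0,14,0,0,0,5,0,0,21,0,0,0,5,0,0,28,0,0,0,5,0,0,28,0,0,0,5]'
python3 - <<'E'
from bench import r
print(r.sense()["wrist_torque"])
E
python3 -m handwheel '[0,0,7,0,0,0,5,0,0,14,0,0,0,5,0,0,21,0,0,0,5,0,0,28,0,0,0,5,0,0,28,0,0,0,5]'
python3 - <<'E'
from bench import r
print(r.sense()["wrist_torque"])
E
```

```text
time: 26.68
tool_pos: [509.1, 172.1, 102.2]
tcp_rot: [-180.0, -0.0, 61.4]
ft_force: [-0.7, 0.6, 4.7]
finger_gap: 10.8
grip_force: 59.6
[-0.0058667   0.09614708 -0.01327502]
time: 27.3
tool_pos: [509.1, 172.0, 102.2]
tcp_rot: [-180.0, -0.0, 33.4]
ft_force: [-0.2, -0.4, 5.2]
finger_gap: 11.3
grip_force: 59.6
[ 0.08491721  0.09606117 -0.01659864]
```

```bash
python3 -m handwheel '[0,0,6,0,0,0,5,0,0,12,0,0,0,5,0,0,17,0,0,0,5,0,0,20,0,0,0,5,0,0,20,0,0,0,5]'
python3 - <<'E'
from bench import r
t=r.sense(); print(t["wrist_torque"],t["joint_pos"])
E
```

```text
time: 27.92
tool_pos: [509.1, 172.0, 102.2]
tcp_rot: [-180.0, -0.0, 13.4]
ft_force: [0.2, -1.1, 5.8]
finger_gap: 11.3
grip_force: 59.6
[-0.00873973  0.11197488 -0.04935965] [1.31886781e+01 3.57987846e+00 1.03282451e+02 2.47592036e-02
 7.31159116e+01 8.97412694e+01]
```

```bash
python3 -m handwheel '[0,0,0,0,0,-0.5,5,0,0,0,0,0,-1,5,0,0,0,0,0,-1,5]' | ./ok.sh 9 
python3 -m handwheel '[0,0,0,0,0,-0.5,5,0,0,0,0,0,-1,5,0,0,0,0,0,-1,5]' | ./ok.sh 9 
python3 -m handwheel '[0,0,0,0,0,-0.4,5,0,0,0,0,0,-0.8,5,0,0,0,0,0,-0.8,5]' | ./ok.sh 9
```

```text
28.3 103.2 5.0
28.68 104.2 4.4
29.05 105.0 4.4
```

```bash
python3 -m handwheel '[0,0,0,0,0,-0.4,5,0,0,0,0,0,-0.4,5,0,0,0,0,0,-0.4,5]' | ./ok.sh 9 
python3 -m handwheel '[0,0,0,0,0,-0.4,5,0,0,0,0,0,-0.4,5,0,0,0,0,0,-0.4,5]' | ./ok.sh 9
python3 -m handwheel '[0,0,0,0,0,-0.4,5,0,0,0,0,0,-0.4,5,0,0,0,0,0,-0.4,5]' | ./ok.sh 9
python3 -m handwheel '[0,0,0,0,0,-0.3,5,0,0,0,0,0,-0.3,5,0,0,0,0,0,-0.3,5]' | ./ok.sh 9
```

```text
29.42 105.3 4.1
29.8 105.7 4.9
30.18 106.1 4.3
30.55 106.4 4.0
```

```bash
python3 -m handwheel '[0,0,0,0,0,-0.4,5,0,0,0,0,0,-0.4,5,0,0,0,0,0,-0.4,5]' | ./ok.sh 9 
python3 -m handwheel '[0,0,0,0,0,-0.4,5,0,0,0,0,0,-0.4,5,0,0,0,0,0,-0.4,5]' | ./ok.sh 9
```

```text
30.92 106.8 4.3
31.3 106.9 1.2
```

The head met the pocket at 106.9, 5 mm above bottom, as expected for the locked position. Releasing.

```bash
python3 -m handwheel '[0,0,0,0,0,0,14,0,0,0,0,0,0,22,0,0,0,0,0,0,40,0,0,0,0,0,0,50,0,0,0,0,0,0,50,0,0,0,0,0,-30,50,0,0,0,0,0,-80,50,0,0,0,0,0,-120,50]' 20
python3 -m handwheel '[0,0,0,0,0,-10,50,0,0,0,0,0,-10,50,0,0,0,0,0,-10,50]'
python3 - <<'E'
from bench import r,optics; from h import *; import pickle
s=optics.snapshot("wrist"); t=r.sense(); print(t["tool_pos"],t["ft_force"])
print(rect(s,black(s,60),(270,90,370,230),122))
q=optics.snapshot("scene"); o=np.zeros((400,800,3),np.uint8); o[:,:500]=s["pixels"][:,60:560]; o[:,500:]=cv2.resize(q["pixels"][100:240,210:315],(300,400)); cv2.imwrite("pics/w7.png",o)
E
```

```text
time: 32.3
tool_pos: [509.1, 171.7, 229.1]
tcp_rot: [180.0, -0.1, 13.5]
ft_force: [0.9, -0.3, 1.1]
finger_gap: 49.8
grip_force: 0.0
time: 32.67
tool_pos: [508.0, 171.5, 235.1]
tcp_rot: [180.0, 0.2, 13.5]
ft_force: [0.3, -0.2, -0.5]
finger_gap: 49.9
grip_force: 0.0
[507.98125812 171.48395682 234.99009711] [-0.2767969   0.44293465  0.51262211]
(array([515.5, 179.6]), array([35. ,  2.7]), 18.26)
```

View pics/w7.png

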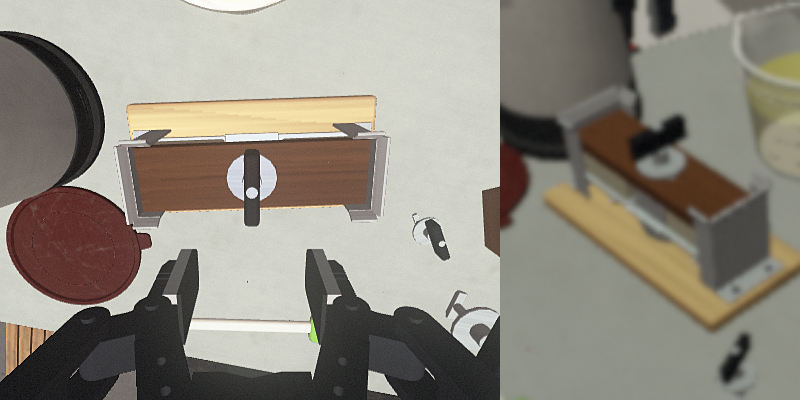

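The bolt stands upright with its handle across the plate at (251,190), and the plate is level and held down between the guides. Nothing is touching it, so I hand in.

```bash
python3 -c "
from bench import workorder; print(workorder.hand_in())"
```

```text
the job is handed in; nothing more can be done
None
```

The job is handed in at about 33 s: the plate lies between the guides and the T-bolt came up 5 mm from bottom, as expected for locked, after turning a quarter turn clockwise; the largest wrist reading while pressing was 8.7 N, no move went near the jar, bottle or stamp (not re-measured), and hand-in returned no verdict.

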